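# Click the cast carriage into the model scanner and start it

### The arm

A 6-joint arm with a two-finger parallel gripper is mounted at the origin on the work surface. World frame = base frame: x ahead of the robot, y to its left, z up, the work surface at z = 0. Lengths are in mm, angles in rad, forces in N, time in s.
With the tool pointing down it reaches from about 350 to 775 mm from the base axis. Payload 7.3 kg.
Tool frame: the origin (TCP) lies on the centre line of the jaws, within the pads' length; the fingertips stand 17 mm ahead of it and the grasp point (between the pads) lies 2 mm behind it; z points along the fingers, y is the line along which they close (so a half turn about z gives the same grasp; the last joint's range is limited). The gripper opens to 92 mm and grips with 3 to 60 N. Pads are 19 mm wide; open, the fingers measure 130 mm over their backs; the gripper's body (75 mm by 190 mm) begins 47 mm behind the grasp point.
Start: joints at [-1.296, 0.342, 1.524, -0, 1.275, -0.146], TCP at [214.481, -479.209, 243.741] pointing down, gripper open.
Joint ranges: [-2.53, 2.53], [-0.77, 2.02], [0.04, 2.7], [-1, 4.14], [0.28, 2.66], [-3.11, 3.11]. Speed limits (rad/s): [2.57, 2.57, 3.14, 3.14, 3.14, 3.14].

### API

Orientations are given as [roll, pitch, yaw] about the fixed x, y, z axes, in that order (R = Rz(yaw) Ry(pitch) Rx(roll)).
In Python, from plant import bot gives the robot as it stands. The module is installed in compiled form; this text tells all that it offers.
- The arm moves only by the shell command python3 -m pendant 'ROWS'. ROWS is JSON, a list of rows, each a list of 3 entries, a list of its own where there are three numbers: the shift along the world's x, y, z as a fraction of full scale, then the turn, a rotation vector about the world's x, y, z as a fraction of full scale, then the opening, from -1 (shut) to 1 (fully open), so that 0 is half open. In form: [[[tx, ty, tz], [rx, ry, rz], claw], ...]. A call has exactly 10 rows; each row shifts and turns the commanded pose from where the row before left it; what a row does not reach is not made up. Full scale, the value 1, is 30 mm for a shift and 0.12 rad for a turn. A row lasts 1/12 s, in which the tool goes at most 41.7 mm and 7.16 degrees, less where a joint would pass 70% of its speed; a pose out of reach is approached as far as the arm can. A call with a number of a shift or a turn outside -1 to 1 is refused whole. A call with a gripper value outside its range is refused whole. The fingers move at their own pace and stop on an object; the grip force is fixed at half the most. Time passes only in rows, so rows that do not move let the fingers close, or fill a call up. It gives the time, the measured TCP pose, the force, the opening and the grip force at its end, in the units of the state.
- bot.get_obs(): the state, without advancing time (a new reading comes with each control period).
- bot.capture(name): name is "scene" or "side" or "wrist"; returns the picture (384x512x3 uint8, blue, green, red); there is no depth.
- bot.camera_params(name): a dict with "fovy" (degrees; the focal length in pixels is half the picture's height over the tangent of half this angle, whatever the lens; pixels are square), "cx", "cy" (the principal point, pixels), "camera_from_world" (4x4, takes a point from world to camera coordinates). Camera axes: x right, y down, z forward; pixel columns grow to the right and rows downward; lengths in mm; the calibration is good to about 2 mm. A picture is of the moment at which its call begins: read the wrist's pose just before it. camera_params takes no time and is no camera call; for the wrist camera it gives the pose at the moment of the call.
- bot.close_job(): hands the job in; it is judged then, once.
The state is a dict: "time": time; "joint_positions": joint angles; "dq": joint speeds; "tau": joint torques, N m; "tool_pos": TCP position; "tcp_rot": TCP orientation; "contact_force": force on the tool from outside, world axes, zero at the start; "moment": the same for the moment, N m; "grip_width": finger opening in mm; "finger_force": force on a finger pad.
Only numpy, scipy, OpenCV 4.12 (cv2) and the standard library are available. Lean on these libraries where they do the work, as an engineer would, in place of code of your own. Each camera call takes 0.05 s, during which the arm holds its last target. There are 200 camera calls.

### The job

Push the carriage of the model scanner in by its orange plate, until its spring plunger clicks into the notch and it stops. Only then press the green start button all the way down and let go. Do not touch the plaster cast: it must stay in its tray, and the other things on the bench stay where they are.

Things in the scene. Friction and masses are not known exactly. Their poses are not given: they have to be found in the camera images.
- push_face (a point): Centre of the rear face of the carriage's orange upright push plate, 85 mm above the bench. Plate 60 mm wide, 8 thick, from 42 to 104 mm above the bench. The point's y axis is level: the direction the carriage slides in, away from this face and under the white scan head; z is up. Behind the face (-y) the space is free: only a base 18 mm high with rails 30 mm high.
- slide (a joint): Carriage travel in m: 0 drawn out (as it starts), growing as it is pushed in. It slides at about 2 N, needs about 7 N to pass a ridge, then jumps some 8 mm into the notch (the click) and meets a firm stop it cannot pass. The click comes at a travel between 0.05 and 0.12, as the last user clamped the plunger block: feel or look for it. Clicked in, it stays when let go.
- plunger (a joint): Spring index plunger in m, in a dark steel block (28 x 30 mm, top 54 mm above the bench) beside the carriage, on its far side: 0 = dropped into the notch (clicked in), about 0.005 while short of the click, about 0.008 on the ridge. Its black knob stands out and shows a red band while it is out; the band is hidden once dropped in.
- tray (a point): Centre of the floor of the carriage's shallow tray, 42 mm above the bench, 129 mm ahead of the push face; rim 5 mm high, 70 x 72 mm inside. The carriage is an aluminium plate 80 x 180 mm on two rails, its top 42 mm above the bench; it cannot lift or turn.
- cast: Yellow plaster dental cast, loose in the tray, about 60 x 60 mm and 26 mm high; origin at the centre of its underside. Its rear edge is at least 80 mm ahead of the push face.
- start_top (a point): Centre of the top of the green start button, 32 mm wide, on a grey housing on the robot's side of the scanner base. Nothing is above it; the white scan head starts 70 mm farther along the slide direction, its underside 218 mm above the bench.
- start (a joint): Travel of the start button in m: 0 up, 0.006 fully down; it is pressed straight down with about 4 N and springs back. It counts as pressed beyond 0.004.
- spare_cast: Bystander: spare reddish dental cast lying on the bench, same size as the yellow one; origin at its underside
- bottle: Bystander: amber bottle, 64 mm wide, 150 mm tall; origin at its underside
- bowl: Bystander: green mixing bowl, 120 mm wide, 70 mm tall; origin at its underside
- spatula: Bystander: mixing spatula lying on the bench; origin at its underside
- jar: Bystander: white jar with red cap, 70 mm wide, 80 mm tall; origin at its underside
- box: Bystander: clear open box, 120 x 160 x 50 mm; origin at its underside
- spray: Bystander: white bottle with blue cap, 56 mm wide, 130 mm tall; origin at its underside
Not all that is in view belongs to the job. There is more than one size of the cast; the one meant has the size given above.

How it is judged (in metres and radians):
On the way, in this order (a step that is already met when the one before it is completed fails the run):
1. the carriage is clicked in: the plunger has dropped into the notch (value of joint plunger below 0.002 m), for 0.2 s.
2. the start button is pressed down (value of joint start above 0.004 m and value of joint plunger below 0.002 m).
At the end, for the whole second after the job is handed in: The plunger is in the notch (below 2 mm), the carriage and cast are at rest, the cast lies in its tray (within 20 mm of its centre, upright within 0.15 rad, its underside no more than 6 mm above the tray floor), and the start button has been pressed and is up again (value of joint each of plunger, start below 0.002 m and horizontal distance between cast and tray below 0.02 m and z of cast in the frame of tray below 0.006 m and angle between cast's own z axis and vertical below 0.15 rad and velocity of joint slide between -0.01 and 0.01 m/s and linear speed of cast below 0.02 m/s); the robot touches nothing.
It fails at once if the robot touches the plaster cast (contact force between any of the fingers, the arm and cast above 1 N).
It fails at once if the start button is pressed while the carriage is not clicked in (value of joint start above 0.004 m and value of joint plunger above 0.002 m).
It fails at once if a bystander on the bench is shoved more than 30 mm (distance of any of spare_cast, bottle, bowl, spatula, jar, box, spray from where it was at the start of the episode above 0.03 m).
It also fails if it takes over 40 s, if anything falls off the work surface, if the arm or the gripper's body presses on something with over 40 N, if the wrist force passes 120 N, or if a joint passes its speed limit or range.

## Working session

There is one attempt and no reset: what is moved stays moved. The work goes in short steps, Python scripts to look and compute and a shell command to move; the robot and the scene stay as the last step left them, time stands still between calls to the robot, and variables do not carry over. Pictures are saved under pics/ and viewed, at most 10 in all, crops included, and the job is handed in when it is done.

```bash
mkdir -p pics
python3 - <<'E'
from plant import bot
import cv2,numpy as np
np.set_printoptions(precision=4,suppress=True)
for n in("scene","side"):
    cv2.imwrite(f"pics/{n}0.png",cv2.resize(bot.capture(n),(800,600),interpolation=cv2.INTER_CUBIC))
    print(n,bot.camera_params(n))
print(bot.get_obs())
E
```

```text
scene {'fovy': 52.9738121861045, 'cx': 265.5018110619242, 'cy': 191.97962638357632, 'camera_from_world': array([[   0.7873,    0.6166,    0.0028, -417.4905],
       [   0.5181,   -0.6591,   -0.5452, -237.0161],
       [  -0.3343,    0.4306,   -0.8383, 1633.352 ],
       [   0.    ,    0.    ,    0.    ,    1.    ]])}
side {'fovy': 51.716592912579806, 'cx': 260.35883328767653, 'cy': 189.90551169076838, 'camera_from_world': array([[  -0.7575,   -0.6527,    0.01  ,  386.2395],
       [  -0.3899,    0.4402,   -0.8088,  296.4553],
       [   0.5236,   -0.6166,   -0.5879, 1355.9743],
       [   0.    ,    0.    ,    0.    ,    1.    ]])}
{'time': 0.1, 'joint_positions': array([-1.296 ,  0.3427,  1.5249, -0.    ,  1.2754, -0.146 ]), 'dq': array([-0.0014, -0.0019, -0.0015, -0.0007,  0.0003, -0.0005]), 'tau': array([  0.0022, -43.2002, -24.4696,   0.072 ,   0.0526,  -0.    ]), 'tool_pos': array([ 214.3834, -478.8751,  243.1206]), 'tcp_rot': array([-3.1403, -0.0002,  0.4208]), 'contact_force': array([-0.3669,  0.2483,  0.2164]), 'moment': array([ 0.0405, -0.0086, -0.0103]), 'finger_force': 0.0, 'grip_width': 91.93251955493254}
```

View pics/scene0.png

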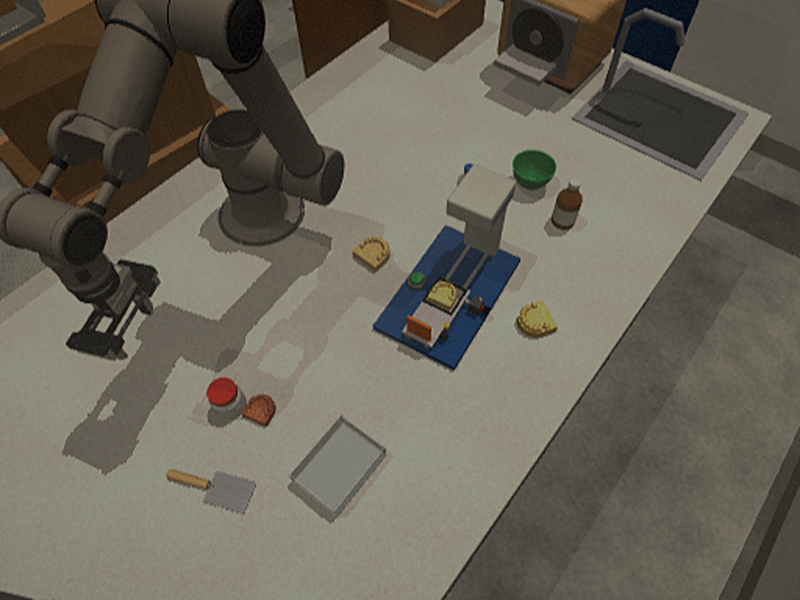

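View pics/side0.png

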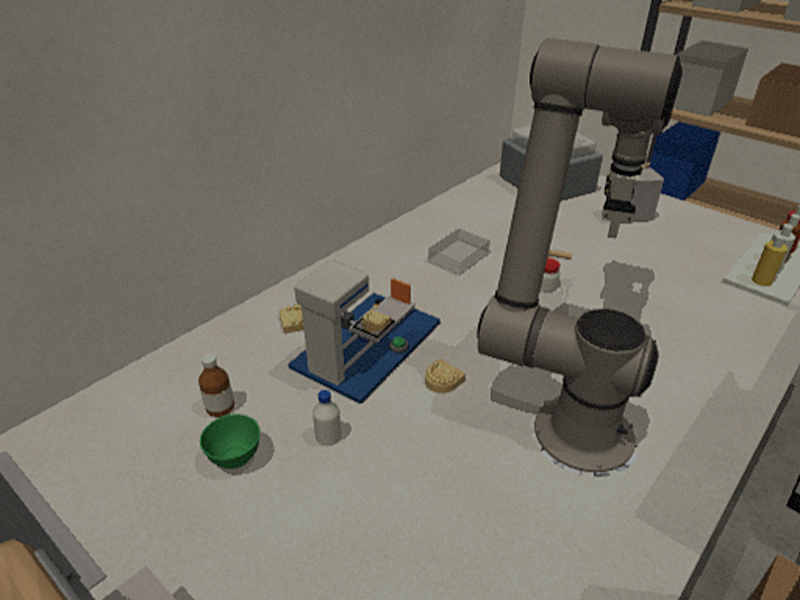

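The scene view shows the blue base with corners near (445,228), (520,260), (455,367), (374,327). The orange plate is at (419,327), the green button at (417,281) and the white head at (482,195). In the side view the plate is at (400,290) and the button at (399,344).

```bash
cat > h.py <<'E'
from plant import bot
import cv2,numpy as np
np.set_printoptions(precision=3,suppress=True)
def ray(p,uv):
    T=np.array(p["camera_from_world"]);R=T[:3,:3];f=192/np.tan(np.radians(p["fovy"]/2))
    return -R.T@T[:3,3], R.T@np.array([(uv[0]-p["cx"])/f,(uv[1]-p["cy"])/f,1])
def onz(p,uv,z):
    c,d=ray(p,uv);return c+d*(z-c[2])/d[2]
def tri(prs):
    A=0;b=0
    for p,uv in prs:
        c,d=ray(p,uv);d=d/np.linalg.norm(d);P=np.eye(3)-np.outer(d,d);A=A+P;b=b+P@c
    return np.linalg.solve(A,b)
def proj(p,X):
    T=np.array(p["camera_from_world"]);q=T[:3,:3]@X+T[:3,3];f=192/np.tan(np.radians(p["fovy"]/2))
    return np.array([p["cx"]+f*q[0]/q[2],p["cy"]+f*q[1]/q[2]])
def mask(img,kind,box):
    h=cv2.cvtColor(img,cv2.COLOR_BGR2HSV)
    m=cv2.inRange(h,*{"orange":((3,150,90),(16,255,255)),"green":((45,90,40),(85,255,255)),"blue":((100,100,30),(125,255,255))}[kind])
    o=np.zeros_like(m);x0,y0,x1,y1=box;o[y0:y1,x0:x1]=m[y0:y1,x0:x1];return o
E
python3 - <<'E'
from h import *
P={n:bot.camera_params(n) for n in("scene","side")}
I={n:bot.capture(n) for n in P}
B={"scene":(235,140,340,240),"side":(180,170,290,260)}
for k in("orange","green"):
    c={}
    for n in P:
        m=mask(I[n],k,B[n]);N,l,s,ce=cv2.connectedComponentsWithStats(m);i=1+s[1:,4].argmax();c[n]=ce[i]
        pts=np.argwhere(l==i)[:,::-1].astype(np.int32)
        print(k,n,s[i],ce[i],cv2.boxPoints(cv2.minAreaRect(pts)).tolist())
    X=tri([(P[n],c[n]) for n in P]);print(X,[proj(P[n],X)-c[n] for n in P])
cs=[onz(P["scene"],np.array(u)*.64,18) for u in((445,228),(520,260),(455,367),(374,327))]
for c in cs:print(c)
for i in range(4):
    d=cs[(i+1)%4]-cs[i];print(np.linalg.norm(d),np.degrees(np.arctan2(d[1],d[0])))
E
```

```text
orange scene [261 202  15   9  30] [268.    206.233] [[260.4000244140625, 203.20004272460938], [261.0, 202.00003051757812], [275.4000244140625, 209.20004272460938], [274.800048828125, 210.40005493164062]]
orange side [250 179  13  15 141] [255.695 185.787] [[250.0, 193.0], [250.0, 179.0], [262.0, 179.0], [262.0, 193.0]]
[578.709 -48.535  82.231] [array([-0.096,  0.004]), array([-0.082, -0.003])]
green scene [263 174   8   8  50] [266.2  177.36] [[263.0, 174.0], [270.0, 174.0], [270.0, 181.0], [263.0, 181.0]]
green side [251 215   8   7  42] [254.905 218.286] [[251.0, 215.0], [258.0, 215.0], [258.0, 221.0], [251.0, 221.0]]
[478.349  70.06   37.556] [array([-0.069,  0.003]), array([-0.067, -0.003])]
[432.912 252.795  18.   ]
[644.748 286.007  18.   ]
[692.532 -60.029  18.   ]
[480.939 -93.022  18.   ]
214.42322865174444 8.910226298890388
349.31893470324974 -82.13764085585647
214.15012999158583 -171.13726167524467
349.1365807867581 97.90664846243536
```

```bash
python3 -m pendant '[[[0.9,0.8,0],[0,0,1],-1],[[0.9,0.8,0],[0,0,1],-1],[[0.9,0.8,0],[0,0,1],-1],[[0.9,0.8,0],[0,0,1],-1],[[0.9,0.8,0],[0,0,1],-1],[[0.9,0.8,0],[0,0,1],-1],[[0.9,0.8,0],[0,0,1],-1],[[0.9,0.8,0],[0,0,1],-1],[[0.9,0.8,0],[0,0,1],-1],[[0.9,0.8,0],[0,0,1],-1]]'
```

```text
time: 1.03
tool_pos: [485.5, -237.7, 243.7]
tcp_rot: [-3.142, -0.0, 1.627]
contact_force: [0.4, -0.5, 0.4]
grip_width: 29.8
finger_force: 0.0
```

```bash
python3 -m pendant '[[[0.8,0.7,0],[0,0,0.2],-1],[[0.8,0.7,0],[0,0,0.2],-1],[[0.8,0.7,0],[0,0,0.2],-1],[[0.8,0.7,0],[0,0,0.1],-1],[[0.4,0.4,0],[0,0,0],-1],[[0,0,0],[0,0,0],-1],[[0,0,0],[0,0,0],-1],[[0,0,0],[0,0,0],-1],[[0,0,0],[0,0,0],-1],[[0,0,0],[0,0,0],-1]]'
python3 - <<'E'
from h import *
p=bot.camera_params("wrist");i=bot.capture("wrist");o=bot.get_obs();print(o["tool_pos"],o["tcp_rot"],o["grip_width"],o["contact_force"])
np.savez("w1.npz",T=p["camera_from_world"],i=i,f=p["fovy"],cx=p["cx"],cy=p["cy"]);cv2.imwrite("pics/w1.png",cv2.resize(i,(800,600)));print(p)
E
```

```text
time: 1.87
tool_pos: [591.8, -144.2, 243.9]
tcp_rot: [-3.142, 0.0, 1.703]
contact_force: [-0.3, -0.3, -1.0]
grip_width: 0.4
finger_force: 0.0
[ 591.932 -144.129  243.994] [3.141 0.    1.703] 0.2550299316243541 [-0.017 -0.717 -0.567]
{'fovy': 66.39974108937786, 'cx': 257.97632994493944, 'cy': 190.9537516238353, 'camera_from_world': array([[   0.991,    0.132,    0.   , -567.284],
       [   0.127,   -0.95 ,    0.285, -246.949],
       [   0.038,   -0.283,   -0.958,  327.425],
       [   0.   ,    0.   ,    0.   ,    1.   ]])}
```

View pics/w1.png

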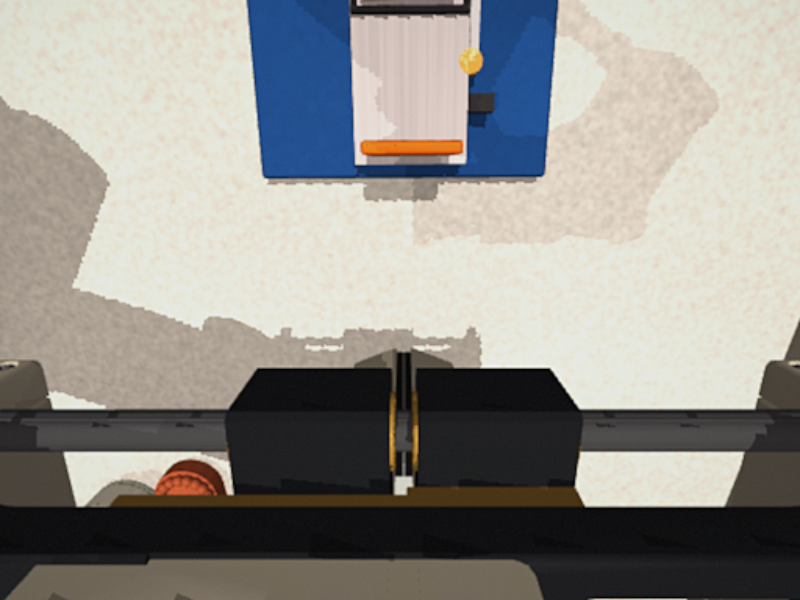

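The wrist view shows the orange plate's top edge from (361,154) to (462,152), centred ahead of the closed fingers at about (403,350). A yellow knob at (471,61) and a dark clip at (481,102) sit on the carriage's right side.

Run:
```python
from h import *
d=np.load("w1.npz");p=dict(camera_from_world=d["T"],fovy=float(d["f"]),cx=float(d["cx"]),cy=float(d["cy"]))
q=lambda u,z:onz(p,np.array(u)*.64,z)
a,b=q((361,154),104),q((462,152),104);print("plate",a,b,np.linalg.norm(b-a),np.degrees(np.arctan2(*(b-a)[1::-1])),(a+b)/2)
a,b=q((264,178),18),q((546,175),18);print("base",a,b,np.linalg.norm(b-a),np.degrees(np.arctan2(*(b-a)[1::-1])))
a,b=q((355,165),42),q((350,12),42);print("edge",a,b,np.degrees(np.arctan2(*(b-a)[1::-1])))
```

```text
plate [556.304 -65.838 104.   ] [614.528 -56.945 104.   ] 58.89940896824209 8.684211027088502 [585.416 -61.391 104.   ]
base [476.205 -93.024  18.   ] [691.901 -61.976  18.   ] 217.9185531253162 8.19125229853769
edge [547.342 -73.64   42.   ] [534.178  21.99   42.   ] 97.83776518931461
```

```bash
python3 -m pendant '[[[0,0.1,-0.9],[0,0,0.1],-1],[[0,0.1,-0.9],[0,0,0],-1],[[0,0.1,-0.9],[0,0,0],-1],[[0,0.2,-0.9],[0,0,0],-1],[[0,0.2,-0.9],[0,0,0],-1],[[0,0.3,-0.6],[0,0,0],-1],[[0,0.3,-0.2],[0,0,0],-1],[[0,0,0],[0,0,0],-1],[[0,0,0],[0,0,0],-1],[[0,0,0],[0,0,0],-1]]'
```

```text
time: 2.75
tool_pos: [593.5, -104.9, 86.5]
tcp_rot: [3.139, 0.002, 1.717]
contact_force: [-0.8, 0.4, 1.0]
grip_width: 0.6
finger_force: 0.0
```

```bash
python3 -m pendant '[[[-0.06,0.25,0],[0,0,0],-1],[[-0.06,0.25,0],[0,0,0],-1],[[-0.04,0.25,0],[0,0,0],-1],[[-0.04,0.2,0],[0,0,0],-1],[[-0.02,0.1,0],[0,0,0],-1],[[-0.01,0.1,0],[0,0,0],-1],[[-0.02,0.1,0],[0,0,0],-1],[[-0.01,0.1,0],[0,0,0],-1],[[-0.02,0.1,0],[0,0,0],-1],[[-0.01,0.1,0],[0,0,0],-1]]'
python3 - <<'E'
from h import *
p=bot.camera_params("wrist");i=bot.capture("wrist");s=bot.capture("side")
o=bot.get_obs();print(o["tool_pos"],o["contact_force"])
cv2.imwrite("pics/w2.png",np.vstack([cv2.resize(i,(400,300)),cv2.resize(s[130:280,160:360],(400,300),interpolation=cv2.INTER_CUBIC)]))
E
```

```text
time: 3.58
tool_pos: [584.0, -57.8, 85.0]
tcp_rot: [3.141, 0.0, 1.716]
contact_force: [-0.4, -4.7, 2.6]
grip_width: 0.5
finger_force: 2.0
[583.722 -56.944  84.656] [ 0.193 -1.205  0.061]
```

View pics/w2.png

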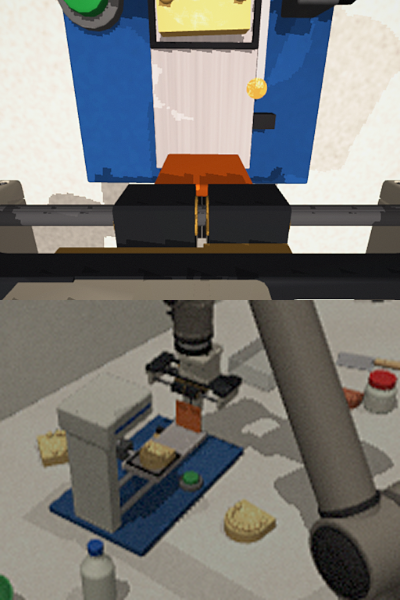

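The fingers are on the plate (bottom centre of the wrist view) and the carriage slides at about 2 N. The cast at (205,15) is in its tray and the button is at (88,10).

```bash
python3 -m pendant '[[[-0.01,0.1,0],[0,0,0],-1],[[-0.02,0.1,0],[0,0,0],-1],[[-0.01,0.1,0],[0,0,0],-1],[[-0.02,0.1,0],[0,0,0],-1],[[-0.01,0.1,0],[0,0,0],-1],[[-0.02,0.1,0],[0,0,0],-1],[[-0.01,0.1,0],[0,0,0],-1],[[-0.02,0.1,0],[0,0,0],-1],[[-0.01,0.08,0],[0,0,0],-1],[[-0.02,0,0],[0,0,0],-1]]'
```

```text
time: 4.52
tool_pos: [579.0, -30.3, 84.6]
tcp_rot: [-3.141, -0.001, 1.717]
contact_force: [-0.1, 0.2, -0.6]
grip_width: 0.3
finger_force: 0.3
```

```bash
cat > o.py <<'E'
from h import *
i=bot.capture("wrist");o=bot.get_obs()
m=mask(i,"orange",(170,60,360,260));ys=np.where(m[:,225:245].sum(1)>255*8)[0]
print("t",o["time"],"F",o["contact_force"],"orange rows",ys.min() if len(ys) else None,ys.max() if len(ys) else None)
E
python3 o.py
python3 -m pendant '[[[-0.01,0.03,0],[0,0,0],-1],[[0,0.03,0],[0,0,0],-1],[[-0.01,0.03,0],[0,0,0],-1],[[0,0.03,0],[0,0,0],-1],[[0,0.03,0],[0,0,0],-1],[[-0.01,0.03,0],[0,0,0],-1],[[0,0.03,0],[0,0,0],-1],[[0,0.03,0],[0,0,0],-1],[[-0.01,0.03,0],[0,0,0],-1],[[0,0.03,0],[0,0,0],-1]]'; python3 o.py
```

```text
t 4.5667 F [-0.83  -0.188  0.743] orange rows 198 234
time: 5.4
tool_pos: [578.0, -22.2, 84.7]
tcp_rot: [-3.141, -0.0, 1.717]
contact_force: [-1.5, -3.3, -0.9]
grip_width: 0.5
finger_force: 1.1
t 5.45 F [-0.437 -0.663 -0.365] orange rows 198 234
```

```bash
cat >> o.py <<'E'
import sys
sys.exit(0 if len(ys) and abs(ys.min()-198)<2 else 1)
E
python3 -m pendant '[[[-0.01,0.03,0],[0,0,0],-1],[[0,0.03,0],[0,0,0],-1],[[-0.01,0.03,0],[0,0,0],-1],[[0,0.03,0],[0,0,0],-1],[[0,0.03,0],[0,0,0],-1],[[-0.01,0.03,0],[0,0,0],-1],[[0,0.03,0],[0,0,0],-1],[[0,0.03,0],[0,0,0],-1],[[-0.01,0.03,0],[0,0,0],-1],[[0,0,0],[0,0,0],-1]]' && python3 o.py && python3 -m pendant '[[[-0.01,0.03,0],[0,0,0],-1],[[0,0.03,0],[0,0,0],-1],[[-0.01,0.03,0],[0,0,0],-1],[[0,0.03,0],[0,0,0],-1],[[0,0.03,0],[0,0,0],-1],[[-0.01,0.03,0],[0,0,0],-1],[[0,0.03,0],[0,0,0],-1],[[0,0.03,0],[0,0,0],-1],[[-0.01,0.03,0],[0,0,0],-1],[[0,0,0],[0,0,0],-1]]' && python3 o.py
```

```text
time: 6.28
tool_pos: [577.0, -13.9, 84.8]
tcp_rot: [3.141, -0.0, 1.717]
contact_force: [0.6, 0.7, -0.5]
grip_width: 0.8
finger_force: 0.5
t 6.3333 F [-0.485 -1.357 -0.889] orange rows 197 234
time: 7.17
tool_pos: [575.7, -5.8, 84.8]
tcp_rot: [3.141, -0.0, 1.717]
contact_force: [1.2, -0.6, -0.3]
grip_width: 0.9
finger_force: 0.4
t 7.2167 F [-0.114 -2.177  0.255] orange rows 197 234
```

```bash
python3 -m pendant '[[[-0.01,0.03,0],[0,0,0],-1],[[0,0.03,0],[0,0,0],-1],[[-0.01,0.03,0],[0,0,0],-1],[[0,0.03,0],[0,0,0],-1],[[0,0.03,0],[0,0,0],-1],[[-0.01,0.03,0],[0,0,0],-1],[[0,0,0],[0,0,0],-1],[[0,0,0],[0,0,0],-1],[[0,0,0],[0,0,0],-1],[[0,0,0],[0,0,0],-1]]' && python3 o.py && python3 -m pendant '[[[-0.01,0.03,0],[0,0,0],-1],[[0,0.03,0],[0,0,0],-1],[[-0.01,0.03,0],[0,0,0],-1],[[0,0.03,0],[0,0,0],-1],[[0,0.03,0],[0,0,0],-1],[[-0.01,0.03,0],[0,0,0],-1],[[0,0,0],[0,0,0],-1],[[0,0,0],[0,0,0],-1],[[0,0,0],[0,0,0],-1],[[0,0,0],[0,0,0],-1]]' && python3 o.py && python3 -m pendant '[[[-0.01,0.03,0],[0,0,0],-1],[[0,0.03,0],[0,0,0],-1],[[-0.01,0.03,0],[0,0,0],-1],[[0,0.03,0],[0,0,0],-1],[[0,0.03,0],[0,0,0],-1],[[-0.01,0.03,0],[0,0,0],-1],[[0,0,0],[0,0,0],-1],[[0,0,0],[0,0,0],-1],[[0,0,0],[0,0,0],-1],[[0,0,0],[0,0,0],-1]]' && python3 o.py
```

```text
time: 8.05
tool_pos: [574.5, -0.4, 84.6]
tcp_rot: [-3.141, -0.0, 1.717]
contact_force: [0.4, -1.7, 0.5]
grip_width: 0.5
finger_force: 0.0
t 8.1 F [-0.838 -0.237  0.715] orange rows 198 234
time: 8.93
tool_pos: [573.8, 3.9, 84.7]
tcp_rot: [-3.141, 0.001, 1.717]
contact_force: [-0.3, -5.0, -1.7]
grip_width: 0.5
finger_force: 2.8
t 8.9833 F [ 0.413 -4.971 -1.742] orange rows 198 234
time: 9.82
tool_pos: [573.0, 10.5, 84.9]
tcp_rot: [3.141, -0.0, 1.717]
contact_force: [-0.1, 0.2, -0.5]
grip_width: 0.7
finger_force: 0.0
t 9.8667 F [-0.979 -0.59   0.034] orange rows 197 234
```

The force rose to 5 N and then dropped to zero, which may be the click, so I'm looking.

Run:
```python
from h import *
i=bot.capture("wrist");s=bot.capture("scene")
cv2.imwrite("pics/w3.png",np.hstack([cv2.resize(i,(480,360)),cv2.resize(s[150:250,230:330],(320,360),interpolation=cv2.INTER_CUBIC)]))
```

```text
(no output)
```

View pics/w3.png

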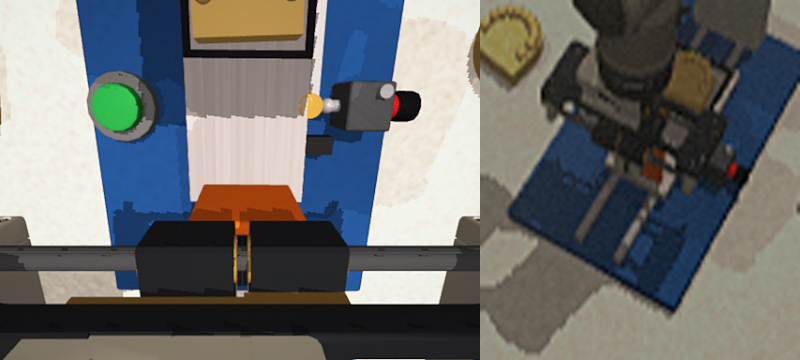

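The red band still shows at (400,105), with the pin beside the yellow cam, so it is not clicked yet. I'm going on in small steps and watching the band.

```bash
cat > o.py <<'E'
from h import *
import sys
i=bot.capture("wrist");o=bot.get_obs()
m=mask(i,"orange",(170,60,360,260));ys=np.where(m[:,225:245].sum(1)>255*8)[0]
h=cv2.cvtColor(i,cv2.COLOR_BGR2HSV)[60:190,360:500]
red=int(((h[...,1]>180)&(h[...,2]>90)&((h[...,0]<4)|(h[...,0]>172))).sum())
print("t",o["time"],"F",o["contact_force"],"orange top",ys.min(),"red",red)
sys.exit(0 if abs(ys.min()-198)<3 and red>10 else 1)
E
python3 o.py && python3 -m pendant '[[[-0.01,0.03,0],[0,0,0],-1],[[0,0.03,0],[0,0,0],-1],[[-0.01,0.03,0],[0,0,0],-1],[[0,0.03,0],[0,0,0],-1],[[0,0,0],[0,0,0],-1],[[0,0,0],[0,0,0],-1],[[0,0,0],[0,0,0],-1],[[0,0,0],[0,0,0],-1],[[0,0,0],[0,0,0],-1],[[0,0,0],[0,0,0],-1]]' && python3 o.py && python3 -m pendant '[[[-0.01,0.03,0],[0,0,0],-1],[[0,0.03,0],[0,0,0],-1],[[-0.01,0.03,0],[0,0,0],-1],[[0,0.03,0],[0,0,0],-1],[[0,0,0],[0,0,0],-1],[[0,0,0],[0,0,0],-1],[[0,0,0],[0,0,0],-1],[[0,0,0],[0,0,0],-1],[[0,0,0],[0,0,0],-1],[[0,0,0],[0,0,0],-1]]' && python3 o.py && python3 -m pendant '[[[-0.01,0.03,0],[0,0,0],-1],[[0,0.03,0],[0,0,0],-1],[[-0.01,0.03,0],[0,0,0],-1],[[0,0.03,0],[0,0,0],-1],[[0,0,0],[0,0,0],-1],[[0,0,0],[0,0,0],-1],[[0,0,0],[0,0,0],-1],[[0,0,0],[0,0,0],-1],[[0,0,0],[0,0,0],-1],[[0,0,0],[0,0,0],-1]]' && python3 o.py
```

```text
t 10.0167 F [-0.274  0.796 -0.36 ] orange top 197 red 120
time: 10.85
tool_pos: [572.3, 13.7, 84.7]
tcp_rot: [-3.142, -0.0, 1.717]
contact_force: [0.3, 0.9, -0.1]
grip_width: 0.6
finger_force: 0.0
t 10.9 F [-1.072 -0.169 -0.042] orange top 185 red 0
```

The plate jumped ahead by 12 px (about 8 mm) and the red band vanished, so it has clicked. Next I back off and confirm, and measure the button in the same picture.

```bash
python3 -m pendant '[[[0.04,-0.3,0],[0,0,0],-1],[[0.04,-0.3,0],[0,0,0],-1],[[0.04,-0.3,0.5],[0,0,0],-1],[[0.04,-0.3,0.8],[0,0,0],-1],[[0,0,0.8],[0,0,0],-1],[[0,0,0.8],[0,0,0],-1],[[-0.3,0,0.6],[0,0,0],-1],[[-0.4,0,0],[0,0,0],-1],[[0,0,0],[0,0,0],-1],[[0,0,0],[0,0,0],-1]]'
python3 - <<'E'
from h import *
p=bot.camera_params("wrist");i=bot.capture("wrist");s=bot.capture("scene");t=bot.capture("side")
P={n:bot.camera_params(n) for n in("scene","side")}
o=bot.get_obs();print(o["tool_pos"],o["tcp_rot"],o["contact_force"])
N,l,st,ce=cv2.connectedComponentsWithStats(mask(i,"green",(0,0,512,260)));k=1+st[1:,4].argmax();print("green",st[k],ce[k])
for z in(32,36,40,44):print(z,onz(p,ce[k],z))
X=np.array([478.3,70,37.6])
c=[(p,ce[k])]
N,l,st,ce=cv2.connectedComponentsWithStats(mask(t,"green",(235,200,275,235)));k=1+st[1:,4].argmax();print("side",ce[k]);c.append((P["side"],ce[k]))
N,l,st,ce=cv2.connectedComponentsWithStats(mask(s,"green",(245,160,285,195)))
if N>1:k=1+st[1:,4].argmax();print("scene",st[k],ce[k]);c.append((P["scene"],ce[k]))
print([tri([c[0],c[1]]),tri(c)])
cv2.imwrite("pics/w4.png",np.hstack([cv2.resize(i,(480,360)),cv2.resize(s[150:250,230:330],(320,360),interpolation=cv2.INTER_CUBIC)]))
E
```

```text
time: 11.73
tool_pos: [556.0, -23.1, 189.8]
tcp_rot: [3.141, 0.0, 1.716]
contact_force: [0.4, -0.2, -0.0]
grip_width: 0.3
finger_force: 0.0
[556.387 -22.629 188.996] [-3.141 -0.     1.716] [0.022 0.545 0.104]
green [175  59  35  36 978] [191.675  76.672]
32 [478.607  69.218  32.   ]
36 [479.489  69.014  36.   ]
40 [480.371  68.811  40.   ]
44 [481.253  68.607  44.   ]
side [254.705 218.341]
[array([479.615,  69.14 ,  36.01 ]), array([479.615,  69.14 ,  36.01 ])]
```

View pics/w4.png

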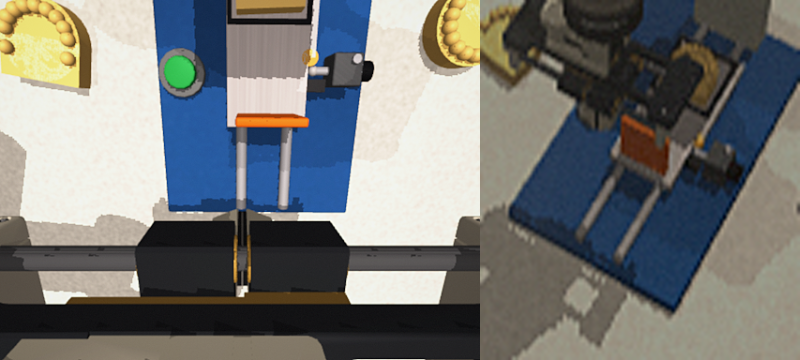

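The band is hidden, so the carriage is clicked in. The button is at about (479.5, 69) with its top at about z 37. I go above it with a 15° turn so the gripper body clears the plate.

```bash
python3 -m pendant '[[[-0.6,0.7,0],[0,0,0.5],-1],[[-0.7,0.8,0],[0,0,0.6],-1],[[-0.7,0.8,0],[0,0,0.6],-1],[[-0.6,0.8,0],[0,0,0.5],-1],[[0,0,-0.6],[0,0,0],-1],[[0,0,-0.9],[0,0,0],-1],[[0,0,-0.9],[0,0,0],-1],[[0,0,-0.9],[0,0,0],-1],[[0,0,-0.4],[0,0,0],-1],[[0,0,0],[0,0,0],-1]]'
python3 - <<'E'
from h import *
i=bot.capture("wrist");s=bot.capture("side")
o=bot.get_obs();print(o["tool_pos"],o["tcp_rot"],o["contact_force"])
cv2.imwrite("pics/w5.png",np.hstack([cv2.resize(i,(400,300)),cv2.resize(s[150:270,180:340],(400,300),interpolation=cv2.INTER_CUBIC)]))
E
```

```text
time: 12.72
tool_pos: [476.4, 70.7, 75.5]
tcp_rot: [-3.136, -0.003, 1.981]
contact_force: [-0.4, 0.8, -0.4]
grip_width: 0.5
finger_force: 0.0
[478.381  70.684  78.384] [-3.141 -0.     1.981] [-0.589 -0.473  0.226]
```

View pics/w5.png

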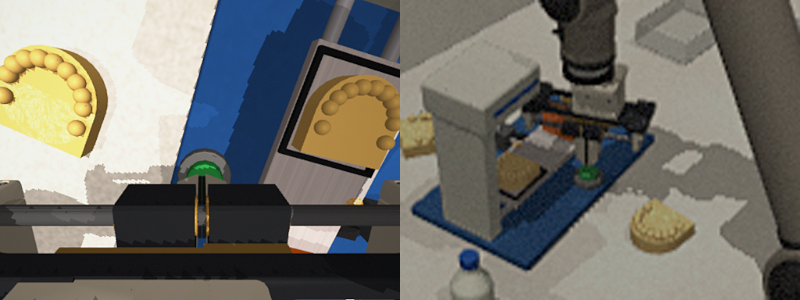

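The fingertips are right over the green button (wrist view at 203,170; side view at 587,170), clear of the plate and cast.

```bash
python3 -m pendant '[[[0,0,-0.2],[0,0,0],-1],[[0,0,-0.2],[0,0,0],-1],[[0,0,-0.2],[0,0,0],-1],[[0,0,-0.1],[0,0,0],-1],[[0,0,-0.05],[0,0,0],-1],[[0,0,-0.05],[0,0,0],-1],[[0,0,0],[0,0,0],-1],[[0,0,0],[0,0,0],-1],[[0,0,0],[0,0,0],-1],[[0,0,0],[0,0,0],-1]]'
```

```text
time: 13.65
tool_pos: [478.1, 70.7, 54.9]
tcp_rot: [3.142, 0.0, 1.981]
contact_force: [-1.4, -0.0, 1.0]
grip_width: 0.4
finger_force: 1.1
```

Tip at z 38, with no clear force yet. Going down slowly by 4 mm.

```bash
python3 -m pendant '[[[0,0,-0.03],[0,0,0],-1],[[0,0,-0.03],[0,0,0],-1],[[0,0,-0.03],[0,0,0],-1],[[0,0,-0.03],[0,0,0],-1],[[0,0,0],[0,0,0],-1],[[0,0,0],[0,0,0],-1],[[0,0,0],[0,0,0],-1],[[0,0,0],[0,0,0],-1],[[0,0,0],[0,0,0],-1],[[0,0,0],[0,0,0],-1]]'; python3 -c "from h import *;o=bot.get_obs();print(o['tool_pos'],o['contact_force'])"
```

```text
time: 14.48
tool_pos: [478.2, 70.7, 51.3]
tcp_rot: [3.141, 0.0, 1.981]
contact_force: [-2.1, -0.5, 4.3]
grip_width: 0.6
finger_force: 2.5
[478.159  70.687  51.262] [-2.1   -0.537  4.253]
```

```bash
python3 -m pendant '[[[0,0,-0.03],[0,0,0],-1],[[0,0,-0.03],[0,0,0],-1],[[0,0,-0.03],[0,0,0],-1],[[0,0,0],[0,0,0],-1],[[0,0,0],[0,0,0],-1],[[0,0,0],[0,0,0],-1],[[0,0,0],[0,0,0],-1],[[0,0,0],[0,0,0],-1],[[0,0,0],[0,0,0],-1],[[0,0,0],[0,0,0],-1]]'
```

```text
time: 15.32
tool_pos: [478.3, 70.7, 50.7]
tcp_rot: [3.14, 0.001, 1.981]
contact_force: [-8.4, -0.4, 28.8]
grip_width: 0.2
finger_force: 14.5
```

The button bottomed out: 4 N through the travel, then a firm stop at 29 N. Releasing.

```bash
python3 -m pendant '[[[0,0,0.2],[0,0,0],-1],[[0,0,0.3],[0,0,0],-1],[[0,0,0.8],[0,0,0],-1],[[0,0,0.9],[0,0,0],-1],[[0,0,0.9],[0,0,0],-1],[[0,0,0.9],[0,0,0],-1],[[0,-0.9,0.5],[0,0,0],-1],[[0,-0.9,0],[0,0,0],-1],[[0,-0.9,0],[0,0,0],-1],[[0,-0.8,0],[0,0,0],-1]]'
python3 - <<'E'
from h import *
i=bot.capture("wrist");s=bot.capture("side")
o=bot.get_obs();print(o["time"],o["tool_pos"],o["contact_force"])
cv2.imwrite("pics/w6.png",np.hstack([cv2.resize(i,(400,300)),cv2.resize(s[150:270,180:340],(400,300),interpolation=cv2.INTER_CUBIC)]))
E
```

```text
time: 16.15
tool_pos: [478.5, -35.7, 184.0]
tcp_rot: [3.14, 0.001, 1.981]
contact_force: [0.2, 0.3, -0.4]
grip_width: 0.1
finger_force: 0.0
16.25 [478.613 -37.067 183.65 ] [ 0.487  0.62  -0.341]
```

View pics/w6.png

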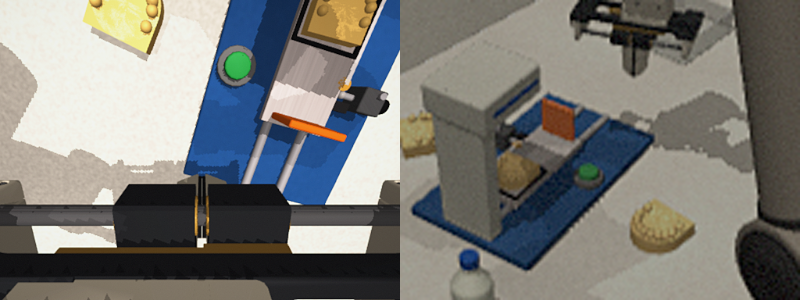

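The carriage is clicked in with no red band, the button at (237,66) is up, the cast is in its tray and the robot is clear. Handing in.

```bash
python3 -c "from plant import bot;print(bot.close_job())"
```

```text
the job is handed in; nothing more can be done
None
```

I handed the job in at about 16 s of the 40 s allowed: the carriage is clicked in, the start button was then pressed to its stop and is up again, and the cast is still in its tray; the judge returned no verdict.

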